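# Gauge the turntable brake with a feeler leaf and hold it

### The arm

A 7-joint arm with a two-finger parallel gripper is mounted at the origin on the work surface. World frame = base frame: x ahead of the robot, y to its left, z up, the work surface at z = 0. Lengths are in m, angles in rad, forces in N, time in s.
With the tool pointing down it reaches from about 0.425 to 0.875 m from the base axis. Payload 4.7 kg.
Tool frame: the origin (TCP) lies on the centre line of the jaws, within the pads' length; the fingertips stand env.tcp_to_tips ahead of it and the grasp point (between the pads) is the TCP (env.tcp_to_tips is the distance from the TCP to the fingertips, in m); z points along the fingers, y is the line along which they close (so a half turn about z gives the same grasp; the last joint's range is limited). The gripper opens to 85 mm and grips with 20 to 120 N. Pads are 22 mm wide; open, the fingers measure 114 mm over their backs; the gripper's body (76 mm by 85 mm) begins 54 mm behind the grasp point. The pads swing forward as they close: fully open they stand 13 mm farther back than shut.
Start: joints at [1.175, 0.321, -0.07, 1.45, 0.023, 1.371, -0.057], TCP at [0.259, -0.596, 0.25] pointing down, gripper open.
Joint ranges: [-2.86, 2.86], [-0.3, 2.09], [-1.38, 1.24], [0.06, 2.45], [-1.56, 4.7], [0.09, 2.05], [-2.69, 2.69]. Speed limits (rad/s): [2.57, 2.57, 3.14, 3.14, 3.14, 3.14, 3.14].

### API

Orientations are given as a unit quaternion [x, y, z, w].
In Python, from plant import env, camera gives the robot as it stands.
- The arm moves only by the shell command python3 -m crank 'ROWS' [OPENING] [FORCE]. ROWS is JSON, a list of rows, each a list of 6 numbers: the shift along the tool's x, y, z each as a share of 0.04 m, from -1 to 1, then the turn, a rotation vector about the tool's x, y, z each as a share of 0.08 rad, from -1 to 1. In form: [[tx, ty, tz, rx, ry, rz], ...]. A call has 1 to 10 rows; each row shifts and turns the commanded pose from where the row before left it, along the tool's axes as they then stand; what a row does not reach is not made up. A row lasts 1/10 s, in which the tool goes at most 50 mm and 8.59 degrees, less where a joint would pass 70% of its speed; a pose out of reach is approached as far as the arm can. A call with a number of a shift or a turn outside -1 to 1 is refused whole. A call with a gripper value outside its range is refused whole. OPENING is the opening, from 0 (shut) to 1 (fully open), set as the call begins (- or left out, the last holds). The fingers move at their own pace and stop on an object; FORCE is the grip in N (left out, the last holds). Time passes only in rows, so rows that do not move let the fingers close. It gives the time, the measured TCP pose, the force, the opening and the grip force at its end, in the units of the state.
- env.state(): the state, without advancing time (a new reading comes with each control period).
- camera(name): name is "scene" or "top" or "wrist"; returns a dict with "color" (384x512x3 uint8, blue, green, red), "mtx" (3x3 intrinsics, pixels), "T" (4x4, takes a point from camera to world coordinates); the wrist camera has in their place "hand_eye" (4x4, takes a point from camera to tool coordinates, whose origin is the TCP and whose axes are the flange's). Camera axes: x right, y up, looking along -z (the intrinsics and any distortion apply to the point x, -y, -z); pixel columns grow to the right and rows downward; lengths in m; the calibration is good to about 2 mm. A picture is of the moment at which its call begins: read the wrist's pose just before it. There is no depth.
- env.hand_in(): hands the job in; it is judged then, once.
The state is a dict: "clock": time; "joint_pos": joint angles; "qvel": joint speeds; "tau": joint torques, N m; "tcp_pos": TCP position; "tool_rot": TCP orientation; "contact_force": force on the tool from outside, world axes, zero at the start; "ft_torque": the same for the moment, N m; "finger_gap": finger opening in m; "grip_force": force on a finger pad.
Only numpy, scipy, OpenCV 4.12 (cv2) and the standard library are available. Lean on these libraries where they do the work, as an engineer would, in place of code of your own. Each camera call takes 0.05 s, during which the arm holds its last target. There are 200 camera calls.

### The job

Put the display turntable's brake into set-up mode by pressing its three keys fully down one at a time: first the large round key, then the small round key, then the oblong bar key. Then take the tapered feeler leaf off its wooden rest by the upright handle and slide it, tip first and straight, between the two steel plates of the brake until it drags snugly on both, without forcing it. Do not let go: the program finishes while holding the leaf there at that depth, so that I can lock the adjuster, with the decorations on the turntable left undisturbed.

Things in the scene. Friction and masses are not known exactly. Their poses are not given: they have to be found in the camera images.
- keypad: Grey box 170 x 62 x 30 mm high, fixed on the shelf; origin at the centre of its underside, long side along its x. Three aluminium keys stand in a row along its x at -52, 0 and +52 mm, 10 mm proud; which key is in which place varies.
- key_large_top (a point): Centre of the top face of the large round key (32 mm across), about 40 mm above the shelf.
- key_small_top (a point): Centre of the top face of the small round key (16 mm across), about 40 mm above the shelf.
- key_bar_top (a point): Centre of the top face of the oblong bar key (14 mm along the keypad's x, 38 mm across it), about 40 mm above the shelf.
- key_large (a joint): Travel of the large round key: 0 up, 0.006 m fully down; needs about 5 N, springs back.
- key_small (a joint): Travel of the small round key: 0 up, 0.006 m fully down; needs about 5 N, springs back.
- key_bar (a joint): Travel of the bar key: 0 up, 0.006 m fully down; needs about 5 N, springs back.
- rest: Walnut block 165 x 60 x 25 mm high, fixed on the shelf, on which the leaf lies; origin at the centre of its underside, long side along its x.
- leaf: Tapered steel feeler leaf, loose, 120 g. Origin: on the flat underside below the handle's centre; x runs to the tip, z up. Upright walnut handle 30 (x) x 14 (y) x 48 mm high, its lowest 8 mm a steel block 24 mm wide. Blade 24 mm wide, tip at x = 120 mm, 2.5 mm thick there, thickening 0.08 mm per mm to 8.5 mm at 75 mm from the tip. Starts flat on the rest, underside 25 mm above the shelf.
- leaf_tip (a point): Middle of the blade's tip edge, on the underside.
- leaf_grip (a point): Middle of the handle, 33 mm above the underside.
- turntable: Walnut lazy susan, fixed: platter 320 mm across, top at 50 mm; origin on the shelf under its centre. On its -x side is the brake: foot 92 mm wide (y), x = -285 to -163 mm, topped by the lower steel plate (top face at 40 mm), the sprung upper plate above it, posts at y = +-40 mm, bridge and adjuster up to 94 mm. The blade goes in along the turntable's +x.
- mouth (a point): Point on the lower plate's top face right below the front edge of the upper plate, in the middle of its width; axes as the turntable's, +x leads into the gap. The lower plate juts out 30 mm in front of it (towards -x) as a ledge; 80 mm behind it is a back wall.
- shoe_edge (a point): Middle of the front lower edge of the upper plate (70 mm deep, 56 mm wide, 10 mm thick, front edge bevelled). Its height above mouth is the gap, 4.5 to 6.5 mm at rest, different each time.
- shoe (a joint): Lift of the upper plate above its rest height, m (0 to 0.012). It bears down with 1.5 N at first lift plus 3 N per mm; friction on both blade faces about 0.6. Snug: lifted about 0.4 to 2 mm, when pushing on takes about 4 to 8 N; bearing the blade down on the lower plate by hand adds drag that is not snugness.
- town_hall: White ceramic town hall 60 x 94 mm, 140 mm high, on the platter; leave alone. Origin: centre of the underside.
- wreath: Green glass wreath, 92 mm across, 22 mm high, lying on the platter; leave alone. Origin: centre, at the underside.
- train_car: Silver metal train car 84 x 38 x 40 mm, on the platter; leave alone. Origin: centre of the underside.
- dome: Clear acrylic dome on a walnut foot, 84 mm across, 92 mm high, on the platter; leave alone. Origin: centre of the underside.
Things that resemble listed ones, but are neither listed nor needed, are in the scene too. What is shaped like the rest but pink is not meant. What is shaped like the leaf but blue is not meant.

How it is judged:
By the outcome, as a careful person would: the job done as asked, in the order asked, and still so for the second after the job is handed in, while the arm keeps its last pose, push and grip.
It also fails if it takes over 64 s, if anything falls off the work surface, if the arm or the gripper's body presses on something with over 40 N, if the wrist force passes 120 N, or if a joint passes its speed limit or range.

## Working session

There is one attempt and no reset: what is moved stays moved. The work goes in short steps, Python scripts to look and compute and a shell command to move; the robot and the scene stay as the last step left them, time stands still between calls to the robot, and variables do not carry over. Pictures are saved under pics/ and viewed, at most 10 in all, crops included, and the job is handed in when it is done.

```bash
ls; mkdir -p pics
cat > h.py <<'E'
import numpy as np,cv2
from plant import env,camera
from scipy.spatial.transform import Rotation as R
def save(n,f):
    c=camera(n); cv2.imwrite('pics/'+f,c['color']); np.savez('pics/'+f+'.npz',**{k:v for k,v in c.items()}); return c
def ray(c,u,v,z,T=None):
    T=c['T'] if T is None else T
    p=cv2.undistortPoints(np.array([[[u,v]]],float),c['mtx'],c['dist'] if 'dist' in c else None)[0,0]
    d=T[:3,:3]@np.array([p[0],-p[1],-1]); o=T[:3,3]
    return o+d*(z-o[2])/d[2]
def proj(c,P,T=None):
    T=c['T'] if T is None else T
    q=np.linalg.inv(T)@np.r_[P,1]; m=c['mtx']@np.array([q[0],-q[1],-q[2]]); return m[:2]/m[2]
def wT(c,s):
    T=np.eye(4);T[:3,:3]=R.from_quat(s['tool_rot']).as_matrix();T[:3,3]=s['tcp_pos'];return T@c['hand_eye']
E
python3 - <<'E'
from h import *
s=env.state();print(s,env.tcp_to_tips)
for n in('scene','top'):
    c=save(n,n+'1.png');print(n,[k for k in c],c['mtx'],c['T'])
E
```

```text
pics
{'clock': 0.0, 'joint_pos': array([ 1.17505671,  0.32183491, -0.07006976,  1.45168928,  0.02262533,
        1.37082946, -0.05689924]), 'qvel': array([ 8.89606866e-04,  1.16815088e-03,  7.66870249e-05,  1.28809982e-04,
       -3.96042883e-04, -6.76179479e-04,  2.86775085e-04]), 'tau': array([ 4.31654562e-04, -4.93584931e+01, -3.81810693e-01, -3.14335620e+01,
        1.30827469e-02,  1.13197629e-02,  1.86973244e-05]), 'tcp_pos': array([ 0.25873344, -0.59572083,  0.24920848]), 'tool_rot': array([ 9.79074539e-01,  2.03499562e-01, -2.64304516e-04, -9.51133978e-04]), 'contact_force': array([ 0.70555757,  0.6153552 , -0.50794827]), 'ft_torque': array([-0.05272642,  0.02134207,  0.00723291]), 'grip_force': 0.0, 'finger_gap': 0.08543124462526064} 0.019
scene ['color', 'mtx', 'T'] [[391.68743041   0.         253.42990407]
 [  0.         391.68743041 195.99598053]
 [  0.           0.           1.        ]] [[ 0.73858744 -0.46759528  0.48563694  1.05890741]
 [ 0.67411481  0.52037537 -0.52419337 -0.53018512]
 [-0.00760316  0.7145377   0.69955562  0.85017795]
 [ 0.          0.          0.          1.        ]]
top ['color', 'mtx', 'T'] [[356.55245846   0.         257.28029431]
 [  0.         356.55245846 188.88352466]
 [  0.           0.           1.        ]] [[ 1.12711298e-02  9.87095577e-01 -1.59735041e-01  3.84056396e-01]
 [-9.99934279e-01  1.14614259e-02  2.70033147e-04  5.39574707e-02]
 [ 2.09733986e-03  1.59721500e-01  9.87159888e-01  1.07476432e+00]
 [ 0.00000000e+00  0.00000000e+00  0.00000000e+00  1.00000000e+00]]
```

View pics/top1.png

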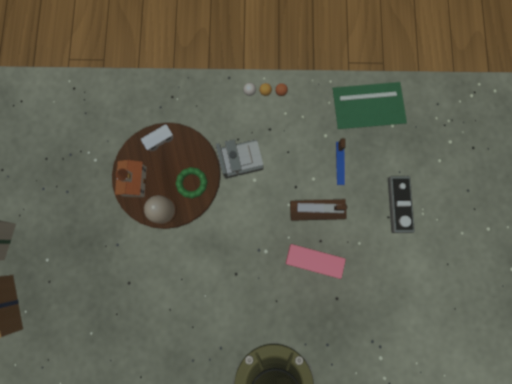

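View pics/scene1.png

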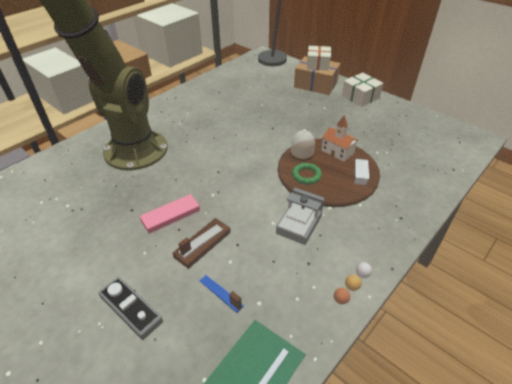

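Run:
```python
from h import *
c=dict(np.load('pics/top1.png.npz'))
im=c['color']
can=np.zeros((600,800,3),np.uint8)
def put(x0,y0,w,h,k,X,Y):
    can[Y:Y+h*k,X:X+w*k]=cv2.resize(im[y0:y0+h,x0:x0+w],None,fx=k,fy=k,interpolation=cv2.INTER_CUBIC)
put(384,172,34,66,6,0,0)
put(284,192,70,34,6,210,0)
put(215,135,54,46,7,210,220)
cv2.imwrite('pics/crop1.png',can)
for n,u,v,z in [('L',405,221,.04),('bar',403.5,204,.04),('S',402.5,186,.04),('handle',340,207,.06),('tip',298,208,.027),('tt',166,175,.05),('brake',242,158,.04)]: print(n,ray(c,u,v,z).round(3))
```

```text
L [ 0.462 -0.376  0.04 ]
bar [ 0.512 -0.374  0.04 ]
S [ 0.565 -0.374  0.04 ]
handle [ 0.499 -0.184  0.06 ]
tip [ 0.498 -0.067  0.027]
tt [0.588 0.321 0.05 ]
brake [0.644 0.1   0.04 ]
```

View pics/crop1.png

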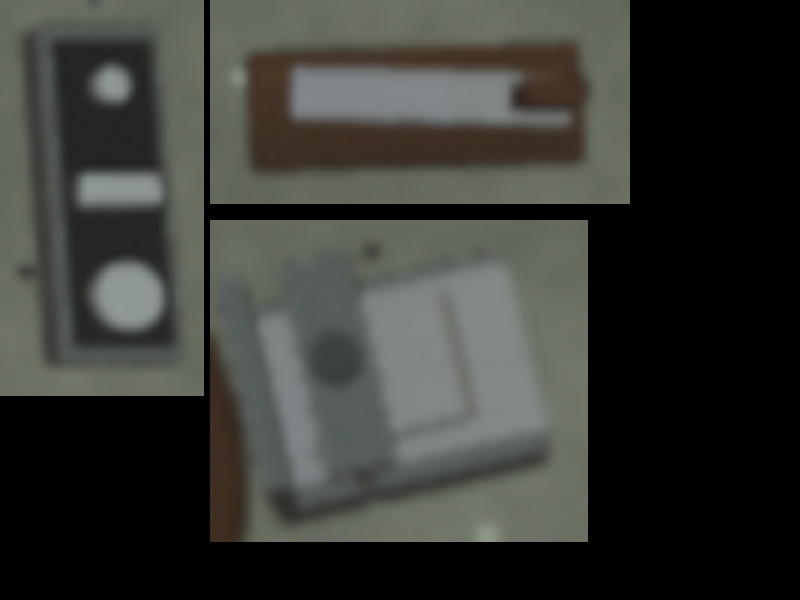

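```bash
cat >> h.py <<'E'
def go(P=None,xdir=None,tilt=None):
    """shift (tool axes, units of rows) to P at the current orientation, and turn to tool x along xdir with z down"""
    s=env.state();r=R.from_quat(s['tool_rot'])
    if P is not None: print('shift units',(r.inv().apply(np.array(P)-s['tcp_pos'])/.04).round(3))
    if xdir is not None:
        x=np.r_[np.array(xdir[:2])/np.hypot(*xdir[:2]),0];z=np.array([0,0,-1.]);M=np.c_[x,np.cross(z,x),z]
        print('turn units',((r.inv()*R.from_matrix(M)).as_rotvec()/.08).round(3))
        if P is not None: print('shift after turn',(M.T@(np.array(P)-s['tcp_pos'])/.04).round(3))
E
python3 -m crank '[[0.96,-0.33,0,0,0,0],[0.96,-0.33,0,0,0,0],[0.96,-0.33,0,0,0,0],[0.96,-0.33,0,0,0,0],[0.96,-0.33,0,0,0,0],[0.96,-0.33,0,0,0,0],[0.96,-0.33,0,0,0,0],[0.96,-0.33,0,0,0,0],[0,0,0,0,0,0],[0,0,0,0,0,0]]' 0
python3 -m crank '[[0,0,0,0,0,-1],[0,0,0,0,0,-1],[0,0,0,0,0,-1],[0,0,0,0,0,-1],[0,0,0,0,0,-1],[0,0,0,0,0,-1],[0,0,0,0,0,-1],[0,0,0,0,0,-1],[0,0,0,0,0,-1],[0,0,0,0,0,-1]]'
python3 -m crank '[[0,0,0,0,0,-1],[0,0,0,0,0,-1],[0,0,0,0,0,-1],[0,0,0,0,0,-1],[0,0,0,0,0,-0.5],[0,0,0,0,0,0],[0,0,0,0,0,0]]'
python3 - <<'E'
from h import *
s=env.state();c=save('wrist','w1.png');print(c['hand_eye'],c['mtx'],s['tool_rot'],s['joint_pos'],s['tcp_pos'])
np.savez('pics/w1.npz',T=wT(c,s),mtx=c['mtx'])
t=dict(np.load('pics/top1.png.npz'))
for u,v in[(405.3,221.3),(402.8,186),(404,203.7)]:
    P=ray(t,u,v,.04);print(P,proj(c,P,wT(c,s)))
E
```

```text
clock: 1.1
tcp_pos: [0.4993, -0.3757, 0.2497]
tool_rot: [0.979, 0.205, -0.0, -0.0]
contact_force: [-0.1, -1.2, -0.3]
finger_gap: 0.0
grip_force: 0.0
clock: 2.1
tcp_pos: [0.4968, -0.379, 0.2499]
tool_rot: [0.823, 0.569, -0.001, -0.0]
contact_force: [0.2, 0.4, 0.0]
finger_gap: 0.0
grip_force: 0.0
clock: 2.8
tcp_pos: [0.4975, -0.3782, 0.2501]
tool_rot: [0.709, 0.706, -0.0, -0.0]
contact_force: [0.7, 0.6, -0.8]
finger_gap: -0.0001
grip_force: 0.0
[[-2.30903417e-05  9.47870444e-01  3.18655959e-01  8.33179283e-02]
 [ 9.99999945e-01  1.27458359e-04 -3.06674545e-04 -4.64680809e-04]
 [-3.31303103e-04  3.18655934e-01 -9.47870395e-01 -1.24463047e-01]
 [ 0.00000000e+00  0.00000000e+00  0.00000000e+00  1.00000000e+00]] [[304.65212391   0.         259.85862248]
 [  0.         304.65212391 190.3369978 ]
 [  0.           0.           1.        ]] [ 7.08626407e-01  7.05583760e-01 -3.92685780e-04 -1.37300888e-04] [ 0.92084601  0.29222104 -0.38686503  1.50703373  0.1119847   1.36456665
  0.52150622] [ 0.4975007  -0.37824434  0.25008716]
[ 0.46126066 -0.37659658  0.04      ] [228.1360872  164.48402347]
[ 0.56507803 -0.37494481  0.04      ] [320.41793439 162.67135273]
[ 0.51260754 -0.37562299  0.04      ] [273.73119243 163.45258967]
```

View pics/w1.png

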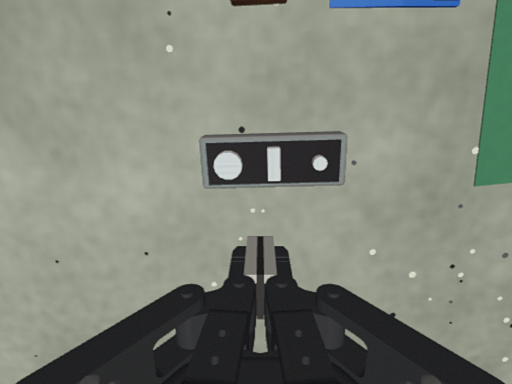

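```bash
python3 -m crank '[[0.04,-0.91,0,0,0,0],[0,0,1,0,0,0],[0,0,1,0,0,0],[0,0,1,0,0,0],[0,0,1,0,0,0],[0,0,0.4,0,0,0],[0,0,0,0,0,0],[0,0,0,0,0,0]]' 0 60
python3 -m crank '[[0,0,0.1,0,0,0],[0,0,0.1,0,0,0],[0,0,0,0,0,0],[0,0,0,0,0,0]]'
python3 -m crank '[[0,0,0.05,0,0,0],[0,0,0.05,0,0,0],[0,0,0,0,0,0],[0,0,0,0,0,0]]'
```

```text
clock: 3.65
tcp_pos: [0.4631, -0.3761, 0.0758]
tool_rot: [0.708, 0.707, 0.0, 0.001]
contact_force: [0.2, 0.3, 0.2]
finger_gap: 0.0
grip_force: 0.0
clock: 4.05
tcp_pos: [0.4624, -0.3755, 0.0668]
tool_rot: [0.707, 0.707, -0.0, 0.0]
contact_force: [0.4, 0.7, -0.2]
finger_gap: -0.0003
grip_force: 0.0
clock: 4.45
tcp_pos: [0.4622, -0.3753, 0.0622]
tool_rot: [0.707, 0.707, -0.0, -0.0]
contact_force: [-1.3, -0.3, -0.2]
finger_gap: -0.0002
grip_force: 0.0
```

```bash
python3 -m crank '[[0,0,0.075,0,0,0],[0,0,0.05,0,0,0],[0,0,0,0,0,0],[0,0,0,0,0,0]]'
python3 -m crank '[[0,0,0.05,0,0,0],[0,0,0.05,0,0,0],[0,0,0,0,0,0],[0,0,0,0,0,0]]'
```

```text
clock: 4.85
tcp_pos: [0.4625, -0.3755, 0.0576]
tool_rot: [0.707, 0.707, -0.0, 0.0]
contact_force: [0.4, 0.3, 1.6]
finger_gap: 0.0002
grip_force: 1.1
clock: 5.25
tcp_pos: [0.4625, -0.3755, 0.0537]
tool_rot: [0.707, 0.707, 0.0, 0.0]
contact_force: [0.2, -0.2, 4.1]
finger_gap: -0.0
grip_force: 2.3
```

```bash
python3 -m crank '[[0,0,0.05,0,0,0],[0,0,0,0,0,0],[0,0,0,0,0,0]]'
python3 -m crank '[[0,0,0.04,0,0,0],[0,0,0,0,0,0],[0,0,0,0,0,0]]'
```

```text
clock: 5.55
tcp_pos: [0.4625, -0.3755, 0.053]
tool_rot: [0.707, 0.707, -0.0, 0.0]
contact_force: [-2.7, 2.4, 13.3]
finger_gap: 0.0002
grip_force: 6.4
clock: 5.85
tcp_pos: [0.4626, -0.3755, 0.0528]
tool_rot: [0.707, 0.707, -0.0, 0.0]
contact_force: [-5.7, 5.0, 21.8]
finger_gap: -0.0001
grip_force: 10.6
```

```bash
python3 -m crank '[[0,0,-0.75,0,0,0],[0,0.85,0,0,0,0],[0,0.86,0,0,0,0],[0,0.85,0,0,0,0],[0,0,0,0,0,0],[0,0,0,0,0,0],[0,0,0.4,0,0,0],[0,0,0,0,0,0]]'
python3 -m crank '[[0,0,0.1,0,0,0],[0,0,0.1,0,0,0],[0,0,0,0,0,0],[0,0,0.08,0,0,0],[0,0,0,0,0,0],[0,0,0.06,0,0,0],[0,0,0,0,0,0],[0,0,0,0,0,0]]'
```

```text
clock: 6.65
tcp_pos: [0.5614, -0.3752, 0.0603]
tool_rot: [0.708, 0.706, -0.001, -0.003]
contact_force: [-0.8, -0.3, -1.0]
finger_gap: -0.0003
grip_force: 0.0
clock: 7.45
tcp_pos: [0.5647, -0.3761, 0.053]
tool_rot: [0.708, 0.707, -0.001, 0.001]
contact_force: [-6.2, 1.4, 14.4]
finger_gap: -0.0003
grip_force: 7.4
```

```bash
python3 -m crank '[[0,0,0.03,0,0,0],[0,0,0,0,0,0],[0,0,-0.75,0,0,0],[0,-0.65,0,0,0,0],[0,-0.65,0,0,0,0],[0,0,0,0,0,0],[0,0,0,0,0,0],[0,0,0.4,0,0,0],[0,0,0,0,0,0],[0,0,0,0,0,0]]'
python3 -m crank '[[0,0,0.1,0,0,0],[0,0,0.1,0,0,0],[0,0,0,0,0,0],[0,0,0.08,0,0,0],[0,0,0,0,0,0],[0,0,0.06,0,0,0],[0,0,0,0,0,0],[0,0,0,0,0,0]]'
```

```text
clock: 8.45
tcp_pos: [0.5128, -0.3744, 0.0615]
tool_rot: [0.707, 0.707, 0.0, -0.001]
contact_force: [0.0, -0.9, 0.6]
finger_gap: 0.0
grip_force: 0.0
clock: 9.25
tcp_pos: [0.5136, -0.3753, 0.0529]
tool_rot: [0.707, 0.707, 0.0, 0.001]
contact_force: [-3.9, 5.4, 19.4]
finger_gap: 0.0001
grip_force: 9.6
```

```bash
python3 -m crank '[[0,0,-1,0,0,0],[0,0,-1,0,0,0],[0,0,-1,0,0,0],[0.85,-0.06,-0.8,0,0,0],[0.85,-0.06,-0.6,0,0,0],[0.85,-0.06,-0.5,0,0,0],[0.85,-0.06,0,0,0,0],[0.85,-0.06,0,0,0,0],[0.85,-0.04,0,0,0,0],[0,0,0,0,0,0]]' 1
python3 -m crank '[[0,0,0,0,0,0],[0,0,0,0,0,0],[0,0,0,0,0,0]]'
python3 - <<'E'
from h import *
s=env.state();c=save('wrist','w2.png');T=wT(c,s)
np.savez('pics/w2.npz',T=T,mtx=c['mtx'])
im=c['color'];cv2.imwrite('pics/w2c.png',cv2.resize(im[60:320,130:390],None,fx=2.3,fy=2.3,interpolation=cv2.INTER_CUBIC))
for P in[(.499,-.184,.06),(.498,-.067,.027)]: print(proj(c,np.array(P),T))
E
```

```text
clock: 10.25
tcp_pos: [0.4994, -0.1657, 0.2454]
tool_rot: [0.705, 0.709, 0.0, -0.0]
contact_force: [0.2, 0.2, -0.3]
finger_gap: 0.0855
grip_force: 0.0
clock: 10.55
tcp_pos: [0.4989, -0.1728, 0.245]
tool_rot: [0.708, 0.706, -0.0, -0.0]
contact_force: [0.2, 0.1, -0.4]
finger_gap: 0.0856
grip_force: 0.0
[260.41035759 181.80103977]
[259.09316446  65.09747263]
```

View pics/w2c.png

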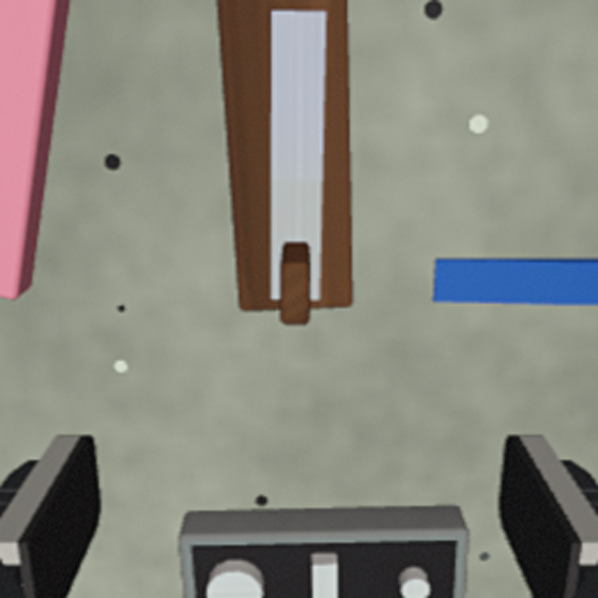

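Run:
```python
from h import *
d=dict(np.load('pics/w2.npz'));T=d['T']
f=lambda u,v,z:ray(d,130+u/2.3,60+v/2.3,z,T)
for n,u,v,z in[('htop',295,293,.073),('htop front',295.5,263,.073),('htop back',295,323,.073),('tipL',272,11,.0275),('tipR',326.5,12,.0275),('midL',271.5,180,.0335),('midR',323.5,180,.0335),('restBL',241,310,.025),('restBR',353,305,.025)]:print(n,f(u,v,z).round(4))
```

```text
htop [ 0.4968 -0.186   0.073 ]
htop front [ 0.4971 -0.1722  0.073 ]
htop back [ 0.4967 -0.2002  0.073 ]
tipL [ 0.4867 -0.0667  0.0275]
tipR [ 0.5114 -0.0672  0.0275]
midL [ 0.4856 -0.142   0.0335]
midR [ 0.5104 -0.1421  0.0335]
restBL [ 0.4683 -0.2108  0.025 ]
restBR [ 0.5266 -0.2083  0.025 ]
```

```bash
python3 -m crank '[[0.7,0.94,0,0,0,0],[0.7,0.94,0,0,0,0],[0.7,0.94,0,0,0,0],[0.7,0.94,0,0,0,0],[0,0,0,0,0,0],[0,0,0,0,0,0],[0,0,0,0,0,0],[0,0,0,0,0,0]]'
python3 - <<'E'
from h import *
s=env.state();c=save('wrist','w3.png');T=wT(c,s)
np.savez('pics/w3.npz',T=T,mtx=c['mtx'])
im=c['color'];cv2.imwrite('pics/w3c.png',cv2.resize(im[0:200,130:390],None,fx=3,fy=3,interpolation=cv2.INTER_CUBIC))
E
```

```text
clock: 11.4
tcp_pos: [0.6491, -0.0617, 0.2456]
tool_rot: [0.708, 0.706, -0.001, 0.001]
contact_force: [0.1, -0.5, 0.4]
finger_gap: 0.0854
grip_force: 0.0
```

View pics/w3c.png

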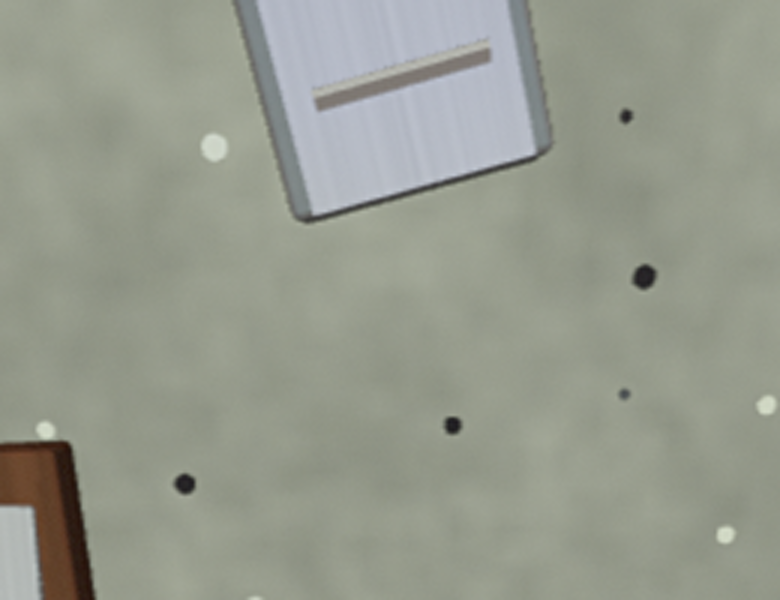

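Run:
```python
from h import *
d=dict(np.load('pics/w3.npz'));T=d['T']
f=lambda u,v,z:ray(d,130+u/3,v/3,z,T)
A=[]
for n,u,v,z in[('ledgeL',308,219,.04),('ledgeR',540,156,.04),('shoeL',318,111,.0455),('shoeR',491,63,.0455),('shoeLt',314,96,.0455),('shoeRt',490,46,.0455),('sideL',236,0,.04),('sideL in',257,0,.04),('sideR in',512,0,.04)]:
    p=f(u,v,z);A.append(p);print(n,p.round(4))
for i in(0,2,4):
    e=A[i+1]-A[i];print('w',np.hypot(*e[:2]),'dir',(e[1]/e[0]),'mid',((A[i]+A[i+1])/2).round(4))
print('axis from sides',(A[7]-A[0])[:2]/(A[7]-A[0])[1],(A[8]-A[1])[:2]/(A[8]-A[1])[1])
t=dict(np.load('pics/top1.png.npz'))
g=lambda u,v,z:ray(t,215+(u-210)/7,135+(v-220)/7,z)
print('top tt',ray(t,166,175,.05),'shoe edge top',g(443,290,.055),g(475,412,.055),'ledge',g(510,262,.04),g(549,430,.04))
```

```text
ledgeL [0.6216 0.0357 0.04  ]
ledgeR [0.6989 0.0549 0.04  ]
shoeL [0.6263 0.0678 0.0455]
shoeR [0.6813 0.0812 0.0455]
shoeLt [0.6252 0.0721 0.0455]
shoeRt [0.6808 0.086  0.0455]
sideL [0.6011 0.1002 0.04  ]
sideL in [0.6077 0.1001 0.04  ]
sideR in [0.6879 0.0998 0.04  ]
w 0.07961470635239015 dir 0.24764699323883843 mid [0.6603 0.0453 0.04  ]
w 0.056592656970999654 dir 0.2446231812384535 mid [0.6538 0.0745 0.0455]
w 0.05736078365426989 dir 0.24924539169647603 mid [0.653  0.079  0.0455]
axis from sides [-0.21663715  1.        ] [-0.24465757  1.        ]
top tt [0.5879545  0.32142286 0.05      ] shoe edge top [0.68015581 0.08174564 0.055     ] [0.62749692 0.06753385 0.055     ] ledge [0.69727609 0.05358399 0.04      ] [0.62361202 0.03621216 0.04      ]
```

```bash
python3 -m crank '[[-0.77,-0.95,0,0,0,0.05],[-0.77,-0.95,0,0,0,0.05],[-0.77,-0.95,0,0,0,0.05],[-0.77,-0.95,0,0,0,0.05],[0,0,1,0,0,0],[0,0,1,0,0,0],[0,0,1,0,0,0],[0,0,0,0,0,0],[0,0,0,0,0,0],[0,0,0,0,0,0]]'
python3 - <<'E'
from h import *
go((.497,-.1865,.058),(.016,1))
E
```

```text
clock: 12.45
tcp_pos: [0.4985, -0.1824, 0.128]
tool_rot: [0.713, 0.701, 0.001, 0.002]
contact_force: [0.5, -0.4, 0.4]
finger_gap: 0.0853
grip_force: 0.0
shift units [-0.1   -0.041  1.749]
turn units [ 0.048  0.024 -0.017]
shift after turn [-0.104 -0.035  1.749]
```

```bash
python3 -m crank '[[-0.1,-0.04,0.6,0.03,0.02,-0.01],[0,0,0.6,0,0,0],[0,0,0.55,0,0,0],[0,0,0,0,0,0],[0,0,0,0,0,0],[0,0,0,0,0,0]]'
python3 - <<'E'
from h import *
go((.497,-.1865,.058),(.016,1))
E
```

```text
clock: 13.05
tcp_pos: [0.4969, -0.1861, 0.0576]
tool_rot: [0.713, 0.701, 0.0, 0.0]
contact_force: [-1.0, 0.2, -0.1]
finger_gap: 0.0853
grip_force: 0.0
shift units [-0.01   0.004 -0.01 ]
turn units [ 0.014  0.001 -0.002]
shift after turn [-0.01   0.004 -0.01 ]
```

```bash
python3 -m crank '[[0,0,0,0,0,0],[0,0,0,0,0,0],[0,0,0,0,0,0],[0,0,0,0,0,0],[0,0,0,0,0,0],[0,0,0,0,0,0],[0,0,0,0,0,0],[0,0,0,0,0,0]]' 0 80
python3 -m crank '[[0,0,-0.2,0,0,0],[0,0,-0.4,0,0,0],[0,0,-0.5,0,0,0],[0,0,-0.5,0,0,0],[0,0,-0.4,0,0,0],[0,0,0,0,0,0],[0,0,0,0,0,0],[0,0,0,0,0,0]]'
python3 - <<'E'
from h import *
go((.6534+.24*.155,.0745-.971*.155,.1376),(-.24,.971))
E
```

```text
clock: 13.85
tcp_pos: [0.4955, -0.1856, 0.0556]
tool_rot: [0.713, 0.701, -0.0, -0.001]
contact_force: [-0.2, 0.3, 2.7]
finger_gap: 0.0134
grip_force: 78.2
clock: 14.65
tcp_pos: [0.4943, -0.1854, 0.1341]
tool_rot: [0.713, 0.701, -0.001, -0.002]
contact_force: [0.1, 0.8, -1.6]
finger_gap: 0.0128
grip_force: 77.8
shift units [ 2.816  4.861 -0.103]
turn units [-0.053 -0.037 -3.232]
shift after turn [ 1.479  5.42  -0.088]
```

```bash
python3 -m crank '[[0,0,0,0,0,-0.8],[0,0,0,0,0,-0.8],[0,0,0,0,0,-0.8],[0,0,0,0,0,-0.8],[0.25,0.9,0,0,0,0],[0.25,0.9,0,0,0,0],[0.25,0.9,0,0,0,0],[0.25,0.9,0,0,0,0],[0.25,0.9,0,0,0,0],[0.2,0.9,0,0,0,0]]'
python3 -m crank '[[0,0,0,0,0,0],[0,0,0,0,0,0],[0,0,0,0,0,0],[0,0,0,0,0,0],[0,0,0,0,0,0]]'
python3 - <<'E'
from h import *
go((.6534+.24*.155,.0745-.971*.155,.1376),(-.24,.971))
s=env.state();c=save('wrist','w4.png');T=wT(c,s)
np.savez('pics/w4.npz',T=T,mtx=c['mtx'],tcp=s['tcp_pos'],q=s['tool_rot'])
im=c['color'];cv2.imwrite('pics/w4c.png',cv2.resize(im[0:240,130:390],None,fx=2.5,fy=2.5,interpolation=cv2.INTER_CUBIC))
E
```

```text
clock: 15.65
tcp_pos: [0.6917, -0.0769, 0.133]
tool_rot: [0.617, 0.787, -0.001, -0.003]
contact_force: [0.0, -0.5, -1.2]
finger_gap: 0.0128
grip_force: 78.1
clock: 16.15
tcp_pos: [0.6907, -0.0793, 0.1352]
tool_rot: [0.618, 0.786, -0.0, -0.001]
contact_force: [-0.2, -0.9, -0.6]
finger_gap: 0.0129
grip_force: 78.6
shift units [ 0.08   0.015 -0.06 ]
turn units [-0.028 -0.016 -0.049]
shift after turn [ 0.08   0.016 -0.061]
```

View pics/w4c.png

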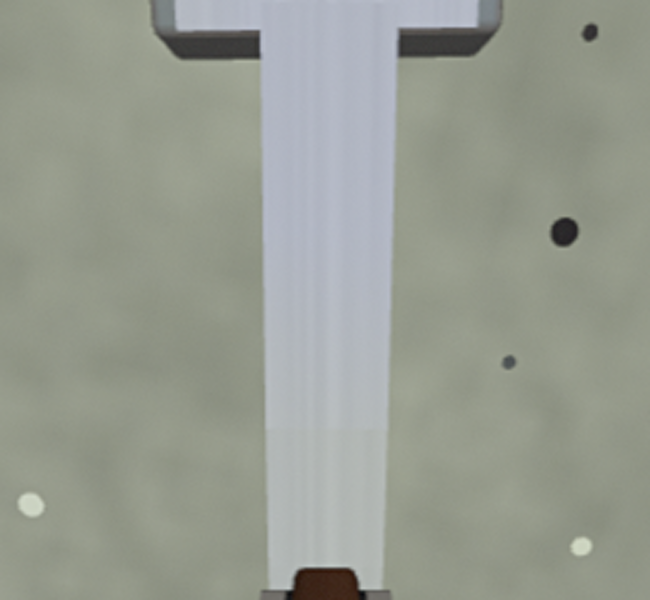

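Run:
```python
from h import *
d=dict(np.load('pics/w4.npz'));T=d['T'];M=R.from_quat(d['q']).as_matrix()
zu=d['tcp'][2]-.031
f=lambda u,v,z:M.T@(ray(d,130+u/2.5,v/2.5,z,T)-d['tcp'])
th=lambda x:2.5+.08*min(75,120-x)
def blade(u,v):
    z=zu+.005
    for _ in range(5):
        p=f(u,v,z); z=zu+th(p[0]*1000)/1000
    return p
for v,a,b in[(35,261.5,398),(200,263.5,393.5),(428,266,387.5),(560,268.5,384)]:
    p,q=blade(a,v),blade(b,v);print((1000*p).round(1),(1000*q).round(1),'mid y',500*(p+q)[1])
for n,u,v in[('ledgeL',175,31),('ledgeR',479,28)]: print(n,(1000*f(u,v,.04)).round(1))
a=np.array([-.24,.971,0]);m=np.array([.6534,.0745,.04])
print('mouth in tool',(M.T@(m-d['tcp'])*1000).round(1),'axis',(M.T@a).round(4))
```

```text
[114.4 -11.2  28.2] [114.4  12.9  28.2] mid y 0.8499054816038399
[ 86.9 -11.4  26. ] [86.9 12.7 25.9] mid y 0.6615109518311189
[ 44.  -11.8  22.6] [44.  12.5 22.5] mid y 0.363989177641846
[ 15.2 -11.9  22.5] [15.2 12.5 22.5] mid y 0.28278274389097885
ledgeL [128.9 -38.1  95.4]
ledgeR [129.6  39.2  95.3]
mouth in tool [158.1   0.2  95.4] axis [ 1.0002 -0.0039  0.0013]
```

```bash
python3 -m crank '[[0,0.03,0,-0.03,-0.02,-0.15],[0.3,0,0,0,0,0],[0.28,0,0,0,0,0],[0,0,0.5,0,0,0],[0,0,0.5,0,0,0],[0,0,0.48,0,0,0],[0,0,0,0,0,0],[0,0,0,0,0,0],[0,0,0,0,0,0],[0,0,0,0,0,0]]'
python3 - <<'E'
from h import *
s=env.state();print(s['tcp_pos'],s['contact_force'],s['ft_torque']);go(None,(-.24,.971))
E
python3 -m crank '[[0,0,0.025,0,0,0],[0,0,0,0,0,0],[0,0,0,0,0,0]]'
python3 - <<'E'
from h import *
s=env.state();print(s['tcp_pos'],s['contact_force'],s['ft_torque'])
E
```

```text
clock: 17.2
tcp_pos: [0.6876, -0.0549, 0.0774]
tool_rot: [0.613, 0.79, 0.001, 0.001]
contact_force: [0.2, -0.5, -1.7]
finger_gap: 0.0131
grip_force: 78.7
[ 0.68764249 -0.054946    0.0773935 ] [ 0.22741984 -0.50963244 -1.68903864] [ 0.00334032 -0.02894809  0.00608647]
turn units [0.034 0.003 0.121]
clock: 17.5
tcp_pos: [0.6868, -0.0553, 0.075]
tool_rot: [0.613, 0.79, 0.0, 0.0]
contact_force: [-0.5, 0.1, -1.3]
finger_gap: 0.0132
grip_force: 78.7
[ 0.68680778 -0.05531623  0.07497991] [-0.52854936  0.12242911 -1.34866495] [0.00257064 0.00873293 0.02762444]
```

```bash
python3 -m crank '[[0,0,0.05,0,0,0],[0,0,0,0,0,0],[0,0,0,0,0,0]]'
python3 -m crank '[[0,0,0.025,0,0,0],[0,0,0,0,0,0],[0,0,0,0,0,0]]'
python3 -m crank '[[0,0,0.02,0,0,0],[0,0,0,0,0,0],[0,0,0,0,0,0]]'
```

```text
clock: 17.8
tcp_pos: [0.6866, -0.0553, 0.0726]
tool_rot: [0.613, 0.79, 0.0, -0.0]
contact_force: [0.6, -0.3, -0.9]
finger_gap: 0.0128
grip_force: 78.7
clock: 18.1
tcp_pos: [0.6867, -0.0552, 0.0718]
tool_rot: [0.613, 0.79, 0.0, -0.0]
contact_force: [0.2, -0.7, -1.3]
finger_gap: 0.0133
grip_force: 78.7
clock: 18.4
tcp_pos: [0.6867, -0.0553, 0.071]
tool_rot: [0.613, 0.79, 0.0, -0.0]
contact_force: [0.2, 0.1, -1.3]
finger_gap: 0.0128
grip_force: 78.7
```

```bash
python3 -m crank '[[0,0,0.015,0,0,0],[0,0,0,0,0,0],[0,0,0,0,0,0]]'
python3 -m crank '[[0,0,0.015,0,0,0],[0,0,0,0,0,0],[0,0,0,0,0,0]]'
```

```text
clock: 18.7
tcp_pos: [0.6869, -0.0552, 0.0707]
tool_rot: [0.613, 0.79, 0.0, 0.0]
contact_force: [-0.9, 0.4, 0.1]
finger_gap: 0.0132
grip_force: 78.9
clock: 19.0
tcp_pos: [0.687, -0.0553, 0.0703]
tool_rot: [0.613, 0.79, 0.0, 0.0]
contact_force: [0.0, -0.4, 3.2]
finger_gap: 0.0135
grip_force: 79.2
```

```bash
cat >> h.py <<'E'
A=np.array([-.24,.971,0])/np.hypot(.24,.971);MO=np.array([.6534,.0745,.04]);N=np.array([A[1],-A[0],0])
def st(n=1):
    s=env.state();f=s['contact_force'];p=s['tcp_pos']
    x=R.from_quat(s['tool_rot']).apply([1,0,0])
    print('depth %.1f lat %.1f z %.2f | push %.1f side %.1f up %.1f | yaw err %.4f pitch %.4f t %.2f'%(((p-MO)@A+.12)*1e3,(p-MO)@N*1e3,p[2]*1e3,-f@A,f@N,f[2],x@N,x[2],s['clock']),s['ft_torque'].round(2))
E
python3 -m crank '[[0,0,-0.02,0,0,0],[0.12,0,0,0,0,0],[0.12,0,0,0,0,0],[0.12,0,0,0,0,0],[0,0,0,0,0,0],[0,0,0,0,0,0]]' >/dev/null; python3 -c "from h import *;st()"
python3 -m crank '[[0.1,0,0,0,0,0],[0.1,0,0,0,0,0],[0,0,0,0,0,0],[0,0,0,0,0,0]]'>/dev/null; python3 -c "from h import *;st()"
```

```text
depth 1.8 lat 1.2 z 70.45 | push -1.0 side -0.6 up 0.4 | yaw err -0.0107 pitch 0.0017 t 19.60 [0.27 0.13 0.04]
depth 9.3 lat 1.1 z 70.51 | push -1.7 side 0.2 up -0.5 | yaw err -0.0101 pitch 0.0014 t 20.00 [0.29 0.06 0.02]
```

```bash
python3 -m crank '[[0.1,0,0,0,0,0],[0.1,0,0,0,0,0],[0,0,0,0,0,0],[0,0,0,0,0,0]]'>/dev/null; python3 -c "from h import *;st()"
python3 -m crank '[[0.1,0,0,0,0,0],[0.05,0,0,0,0,0],[0,0,0,0,0,0],[0,0,0,0,0,0]]'>/dev/null; python3 -c "from h import *;st()"
python3 -m crank '[[0.05,0,0,0,0,0],[0.05,0,0,0,0,0],[0,0,0,0,0,0],[0,0,0,0,0,0]]'>/dev/null; python3 -c "from h import *;st()"
```

```text
depth 17.5 lat 1.0 z 70.52 | push -1.1 side -1.0 up 0.4 | yaw err -0.0102 pitch 0.0015 t 20.40 [ 0.29  0.11 -0.01]
depth 23.0 lat 0.9 z 70.58 | push -0.6 side -0.4 up 0.1 | yaw err -0.0098 pitch 0.0011 t 20.80 [0.22 0.12 0.03]
depth 26.8 lat 0.9 z 70.60 | push -0.4 side 0.5 up 0.5 | yaw err -0.0098 pitch 0.0008 t 21.20 [ 0.09 -0.01  0.02]
```

```bash
for i in 1; do :; done
python3 -m crank '[[0.05,0,0,0,0,0],[0.03,0,0,0,0,0],[0,0,0,0,0,0],[0,0,0,0,0,0]]'>/dev/null; python3 -c "from h import *;st()"
python3 -m crank '[[0.05,0,0,0,0,0],[0.03,0,0,0,0,0],[0,0,0,0,0,0],[0,0,0,0,0,0]]'>/dev/null; python3 -c "from h import *;st()"
python3 -m crank '[[0.05,0,0,0,0,0],[0.03,0,0,0,0,0],[0,0,0,0,0,0],[0,0,0,0,0,0]]'>/dev/null; python3 -c "from h import *;st()"
```

```text
depth 29.9 lat 0.9 z 70.63 | push -0.5 side -0.3 up -0.0 | yaw err -0.0096 pitch 0.0008 t 21.60 [0.08 0.07 0.01]
depth 33.2 lat 0.9 z 70.65 | push 0.2 side 0.5 up 1.2 | yaw err -0.0097 pitch 0.0008 t 22.00 [ 0.06  0.01 -0.01]
depth 36.4 lat 0.8 z 70.63 | push -0.5 side 0.0 up 0.2 | yaw err -0.0097 pitch 0.0009 t 22.40 [0.07 0.04 0.02]
```

```bash
python3 -m crank '[[0.05,0,0,0,0,0],[0.03,0,0,0,0,0],[0,0,0,0,0,0],[0,0,0,0,0,0]]'>/dev/null; python3 -c "from h import *;st()"
python3 -m crank '[[0.03,0,0,0,0,0],[0.03,0,0,0,0,0],[0,0,0,0,0,0],[0,0,0,0,0,0]]'>/dev/null; python3 -c "from h import *;st()"
python3 -m crank '[[0.03,0,0,0,0,0],[0.03,0,0,0,0,0],[0,0,0,0,0,0],[0,0,0,0,0,0]]'>/dev/null; python3 -c "from h import *;st()"
```

```text
depth 39.6 lat 0.8 z 70.64 | push -0.4 side 0.2 up 0.5 | yaw err -0.0099 pitch 0.0009 t 22.80 [ 0.06 -0.02 -0.01]
depth 41.3 lat 0.7 z 70.66 | push 1.9 side 0.3 up 0.4 | yaw err -0.0093 pitch 0.0001 t 23.20 [-0.26 -0.13  0.05]
depth 43.7 lat 0.7 z 70.68 | push 3.2 side -0.6 up 0.6 | yaw err -0.0093 pitch 0.0001 t 23.60 [-0.48 -0.13 -0.05]
```

```bash
python3 -m crank '[[0.04,0,0,0,0,0],[0.04,0,0,0,0,0],[0,0,0,0,0,0],[0,0,0,0,0,0]]'>/dev/null; python3 -c "from h import *;st()"
python3 -m crank '[[0.04,0,0,0,0,0],[0.02,0,0,0,0,0],[0,0,0,0,0,0],[0,0,0,0,0,0]]'>/dev/null; python3 -c "from h import *;st()"
```

```text
depth 47.3 lat 0.7 z 70.66 | push 4.1 side -0.3 up 0.9 | yaw err -0.0096 pitch 0.0005 t 24.00 [-0.61 -0.16  0.02]
depth 49.5 lat 0.7 z 70.67 | push 5.0 side 1.2 up 0.7 | yaw err -0.0095 pitch 0.0003 t 24.40 [-0.78 -0.18 -0.  ]
```

```bash
python3 -m crank '[[0.04,0,0,0,0,0],[0.03,0,0,0,0,0],[0,0,0,0,0,0],[0,0,0,0,0,0],[0,0,0,0,0,0]]'>/dev/null; python3 -c "from h import *;st()"
python3 -m crank '[[0,0,0,0,0,0],[0,0,0,0,0,0],[0,0,0,0,0,0],[0,0,0,0,0,0],[0,0,0,0,0,0]]'
python3 - <<'E'
from h import *
st();s=env.state();c=save('wrist','w5.png');t=save('scene','s5.png')
a=cv2.resize(c['color'][0:240,120:400],None,fx=1.4,fy=1.4);b=cv2.resize(t['color'][100:270,220:400],(400,378))
k=np.zeros((378,800,3),np.uint8);k[:336,:392]=a;k[:,400:]=b;cv2.imwrite('pics/f5.png',k)
E
```

```text
depth 52.2 lat 0.6 z 70.68 | push 4.7 side 0.9 up 1.7 | yaw err -0.0093 pitch 0.0001 t 24.90 [-0.89 -0.22  0.04]
clock: 25.4
tcp_pos: [0.6703, 0.0088, 0.0707]
tool_rot: [0.613, 0.79, 0.0, 0.0]
contact_force: [1.3, -4.8, 0.3]
finger_gap: 0.0131
grip_force: 79.0
depth 52.1 lat 0.6 z 70.66 | push 4.9 side 0.1 up 0.3 | yaw err -0.0093 pitch 0.0001 t 25.40 [-0.9  -0.18 -0.01]
```

View pics/f5.png

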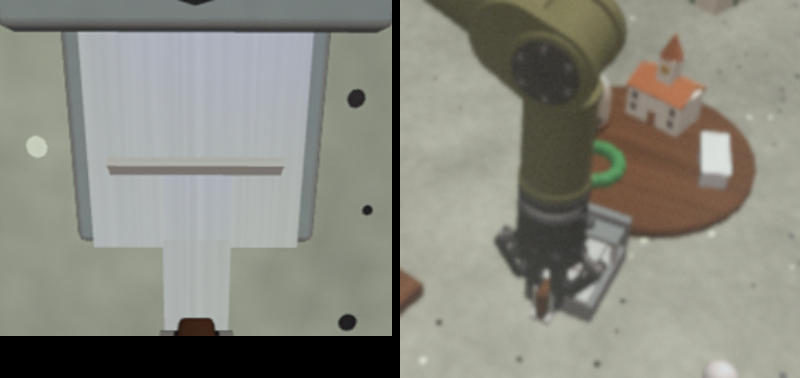

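The picture shows the blade (columns 165–230) running straight and centred under the upper plate's front edge (columns 109–283, row 170). The decorations on the platter are where they were. The push of about 5 N and a lift of about 0.9 mm are within the snug range.

```bash
python3 -c "from plant import env;print(env.hand_in())"
```

```text
the job is handed in; nothing more can be done
None
```

I pressed the keys fully down in order (large, small, bar), then slid the leaf straight in to about 52 mm, where it drags at about 5 N with an estimated 0.9 mm of lift; the arm is still holding it there, the decorations in view look undisturbed, and the job is handed in at about 25.5 s.

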